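# Open the tab-locked gas tap of a glassworker's bench torch

## Task

Turn on the gas for the bench torch: squeeze the two side tabs of the red tap together and, keeping them squeezed, turn it anticlockwise (seen from above) until it stops, then let go. Leave the blue oxygen tap shut and the amber glass tumbler where it stands.

Things in the scene. Friction and masses are not known exactly. Their poses are not given: they have to be found in the camera images.
- gas_tap_grip (a point): Red gas tap: black core 30 mm thick, red top at z = 103 mm, a red tab each side, on a stand fixed to the bench (flange and stops up to z = 57 mm, 72 mm wide). Point: on the turning axis, mid-height of the tabs, 79 mm over the bench. Axes turn with the tap: z up, tabs at +y and -y. Tabs: upright plates 22 mm wide (x), z = 60 to 98 mm, outer faces 58 mm apart along y, gripped from above.
- gas_tap (a joint): Turn of the red tap, rad: 0 shut (start), grows anticlockwise seen from above, stop at 1.22 (70 degrees, open). Each tab is sprung (3 to 6.5 N) and goes straight in up to 8 mm (then 42 mm over both). It turns only with both tabs in by 4 mm or more; else stops hold it; past 35 degrees it is clear of them. Friction 0.06 N m; it stays where left.
- oxy_tap (a joint): Turn of the blue oxygen tap, of the same make and size with blue tabs and a blue top, in rad: 0 shut (as it starts). To be left shut.
- tumbler: Loose amber glass tumbler, 72 mm across, 90 mm high, standing upright beyond the taps; origin at the centre of its underside, z up.

How it is judged:
At the end, for the whole second after the job is handed in: The red gas tap is turned at least 1.05 rad (60 degrees; its stop is at 70) and rests there, the blue oxygen tap is still shut (under 0.15 rad), and the tumbler stands upright within 20 mm of where it stood (value of joint gas_tap above 1.05 rad and velocity of joint gas_tap between -0.05 and 0.05 rad/s and value of joint oxy_tap below 0.15 rad and distance of tumbler from where it was at the start of the episode below 0.02 m and angle between tumbler's own z axis and vertical below 0.15 rad); the robot touches nothing.
It fails at once if the blue oxygen tap is turned by 0.15 rad or more (value of joint oxy_tap above 0.15 rad).
It fails at once if the tumbler is pushed more than 20 mm or tipped (distance of tumbler from where it was at the start of the episode above 0.02 m or angle between tumbler's own z axis and vertical above 0.15 rad).
It also fails if it takes over 32 s, if anything falls off the work surface, if the arm or the gripper's body presses on something with over 40 N, if the wrist force passes 120 N, or if a joint passes its speed limit or range.

## Robot

A 6-joint arm with a two-finger parallel gripper is mounted at the origin on the work surface. World frame = base frame: x ahead of the robot, y to its left, z up, the work surface at z = 0. Lengths are in m, angles in rad, forces in N, time in s.
With the tool pointing down it reaches from about 0.35 to 0.775 m from the base axis. Payload 5.5 kg.
Tool frame: the origin (TCP) lies between the finger pads; the fingertips stand 19 mm ahead of it and the grasp point (between the pads) is the TCP; z points along the fingers, x is the direction in which the jaws open and shut, and the axes are right-handed (so a half turn about z gives the same grasp; the last joint's range is limited). The gripper opens to 85 mm and grips with 20 to 120 N. Pads are 22 mm wide; open, the fingers measure 114 mm over their backs; the gripper's body (76 mm by 85 mm) begins 54 mm behind the grasp point. The pads swing forward as they close: fully open they stand 13 mm farther back than shut.
Start: joints at [1.102, 0.313, 0.046, 1.304, 0, 1.431], TCP at [0.186, 0.544, 0.25] pointing down, gripper open.
Joint ranges: [-2.76, 2.76], [-0.86, 1.69], [-1.03, 1.26], [-2.2, 2.34], [-1.47, 1.5], [-3.14, 3.14]. Speed limits (rad/s): [2.57, 2.57, 3.14, 3.14, 3.14, 3.14].

## Interface

Orientations are given as a unit quaternion [w, x, y, z].
In Python, from workcell import env gives the robot as it stands. The module is installed in compiled form; this text tells all that it offers.
- The arm moves only by the tool carry_out, never from a script. Its argument "steps" is a list of rows, each a list of 7 numbers: the gripper command: -1 is shut, 1 is fully open, values between are in proportion, then the shift along the tool's x, y, z in m, then the turn, a rotation vector about the tool's x, y, z in rad. A call has 1 to 20 rows; each row shifts and turns the commanded pose from where the row before left it, along the tool's axes as they then stand; what a row does not reach is not made up. A row lasts 1/8 s, in which the tool goes at most 62.5 mm and 10.7 degrees, less where a joint would pass 70% of its speed; a pose out of reach is approached as far as the arm can. A call with a gripper value outside its range is refused whole. The fingers move at their own pace and stop on an object; "grip_force" is the grip in N (left out, the last holds). Time passes only in rows, so rows that do not move let the fingers close. It gives the time, the measured TCP pose, the force and the opening at its end, in the units of the state.
- env.get_state(): the state, without advancing time (a new reading comes with each control period).
- env.read_camera(name): name is "scene" or "top" or "wrist"; returns a dict with "color" (420x560x3 uint8, red, green, blue), "K" (3x3 intrinsics, pixels), "R" (3x3) and "t" (3): a world point X has camera coordinates R X + t. Camera axes: x right, y down, z forward; pixel columns grow to the right and rows downward; lengths in m; the calibration is good to about 2 mm. A picture is of the moment at which its call begins. There is no depth.
- env.hand_in(): hands the job in, once; it reports no verdict.
The state is a dict: "clock": time; "joint_pos": joint angles; "qvel": joint speeds; "tau": joint torques, N m; "tcp_pos": TCP position; "orientation": TCP orientation; "wrist_force": force on the tool from outside, world axes, zero at the start; "ft_torque": the same for the moment, N m; "finger_gap": finger opening in m.
Only numpy, scipy, OpenCV 4.12 (cv2) and the standard library are available. Lean on these libraries where they do the work, as an engineer would, in place of code of your own. Each camera call takes 0.05 s, during which the arm holds its last target. There are 200 camera calls.

## Working session

There is one attempt and no reset: what is moved stays moved. The work goes in short steps, Python scripts to look and compute and a tool call to move; the robot and the scene stay as the last step left them, time stands still between calls to the robot, and variables do not carry over. Pictures are saved under pics/ and viewed, about 8 in all and at most 12, crops included, and the job is handed in when it is done.

Besides the shell and the picture viewer there is one more tool, called after ">>>" as a command line: name --pt "numbers of a row" for each row, then --argument value for the rest. carry_out: Moves the arm, as the interface text tells. Its arguments: {"type":"object","properties":{"steps":{"type":"array","items":{"type":"array","items":{"type":"number"}}},"grip_force":{"type":"number"}},"required":["steps"]}

```bash
mkdir -p pics; python3 - <<'E'
from workcell import env
import cv2,numpy as np
s=env.get_state();print({k:np.round(v,3).tolist() for k,v in s.items()})
ims=[]
for n in ["top","scene"]:
    c=env.read_camera(n);cv2.imwrite(f"pics/{n}0.png",c["color"][:,:,::-1]);np.savez(f"{n}0.npz",**c)
    print(n,c["K"].round(1).tolist(),(-c["R"].T@c["t"]).round(3))
E
```

```text
{'clock': 0.0, 'joint_pos': [1.102, 0.314, 0.045, 1.304, 0.0, 1.431], 'qvel': [0.002, 0.001, 0.001, 0.001, -0.0, -0.001], 'tau': [0.001, -48.063, 29.853, 0.019, -0.0, -0.0], 'tcp_pos': [0.185, 0.544, 0.249], 'orientation': [0.0, 0.813, 0.582, -0.001], 'wrist_force': [-0.25, 0.249, -0.732], 'ft_torque': [0.009, 0.036, -0.018], 'finger_gap': 0.085}
top [[524.9, 0.0, 273.8], [0.0, 524.9, 208.5], [0.0, 0.0, 1.0]] [0.477 0.008 0.969]
scene [[522.7, 0.0, 279.8], [0.0, 522.7, 209.7], [0.0, 0.0, 1.0]] [1.047 0.586 0.583]
```

View pics/top0.png

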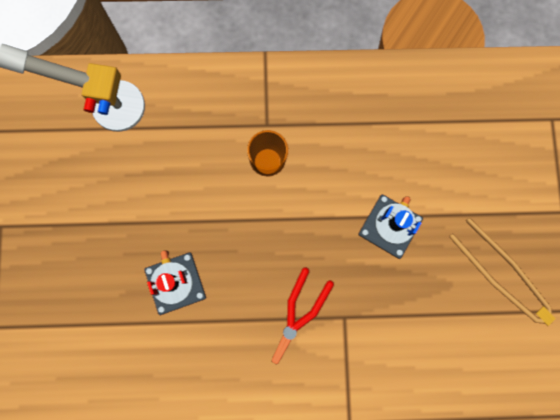

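View pics/scene0.png

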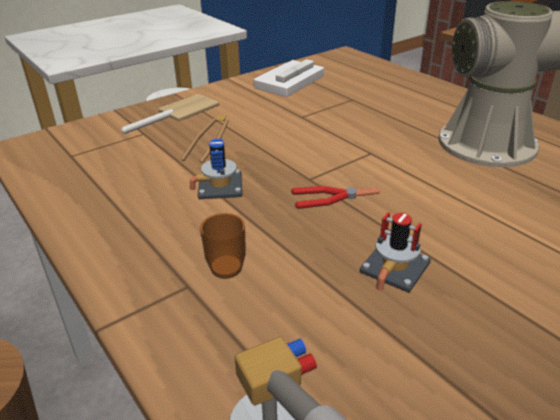

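The top view shows the red tap near px (167,282), its tabs at about (153,286) and (183,276), the blue tap near (403,219), the tumbler near (268,153), with red-handled pliers and a torch as other red things. The scene view agrees. Next I measure the tap.

```bash
cat > h.py <<'E'
import cv2,numpy as np
def ray(c,uv,z):
    d=c["R"].T@np.linalg.inv(c["K"])@np.array([uv[0],uv[1],1.]);o=-c["R"].T@c["t"]
    return o+d*(z-o[2])/d[2]
def red(im):
    im=im.astype(int);return ((im[...,0]>110)&(im[...,1]<60)&(im[...,2]<60)).astype(np.uint8)
def blobs(m,amin=15):
    n,_,st,ce=cv2.connectedComponentsWithStats(m,connectivity=4)
    return [(ce[i],st[i]) for i in range(1,n) if st[i][4]>=amin]
E
python3 - <<'E'
from h import *
np.set_printoptions(precision=4,suppress=True)
c=np.load("top0.npz")
m=red(c["color"]);m[:,:130]=0;m[:,230:]=0;m[:230]=0
for ce,st in blobs(m,8): print(ce,st,ray(c,ce,.1))
cv2.imwrite("pics/crop1.png",cv2.resize(c["color"][235:325,125:225,::-1],None,fx=6,fy=6,interpolation=cv2.INTER_CUBIC))
print("tumbler",ray(c,(268,138),.09),ray(c,(268,160),.0), "blue",ray(c,(403,219),.103))
# stand flange (square plate) centre on bench
s=np.load("scene0.npz");m=red(s["color"]);m[:,:350]=0;m[:200]=0
for ce,st in blobs(m,8): print("scene",ce,st,ray(s,ce,.103),ray(s,ce,.079))
E
```

```text
[181.7097 276.8065] [179 271   6  12  31] [0.5078 0.1446 0.1   ]
[170.2021 281.266 ] [165 274  10  17  94] [0.5011 0.1633 0.1   ]
[160.0758 284.    ] [157 276   9  15  66] [0.4971 0.1798 0.1   ]
[150.3158 287.4737] [148 281   6  14  38] [0.492  0.1957 0.1   ]
tumbler [ 0.7428 -0.0033  0.09  ] [ 0.7267 -0.0033  0.    ] blue [ 0.5931 -0.2251  0.103 ]
scene [385.7778 216.4444] [383 213   6   7  18] [0.5156 0.1513 0.103 ] [0.489  0.1296 0.079 ]
scene [396.3158 217.2895] [393 214   9   9  38] [0.5044 0.1631 0.103 ] [0.4773 0.142  0.079 ]
scene [406.0588 221.    ] [400 216  11   9  51] [0.5    0.1792 0.103 ] [0.4727 0.1589 0.079 ]
scene [417.5556 227.5   ] [414 224   7   7  18] [0.4992 0.2013 0.103 ] [0.4718 0.1821 0.079 ]
```

View pics/crop1.png

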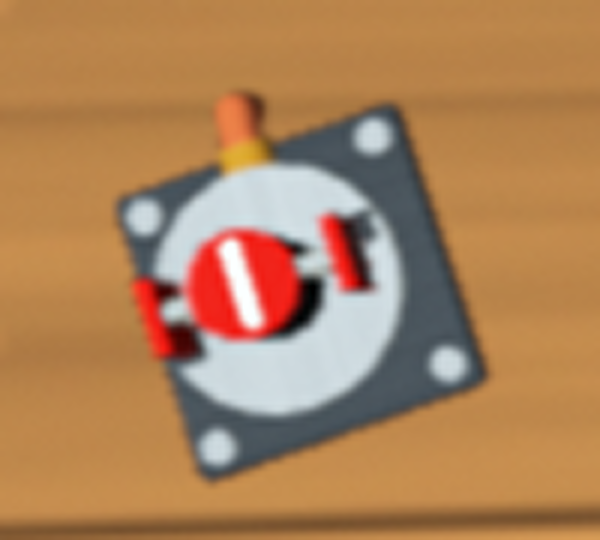

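Both views put the red tap's axis at about (0.500, 0.170), with the tab line at about 107° yaw and the tabs 53.5 mm apart centre to centre (expected about 54). I'll move over it, turn the jaws +36° and look with the wrist camera.

>>> carry_out --pt "1 -0.021 0.035 0.004 0 0 0" --pt "1 -0.021 0.035 0.004 0 0 0" --pt "1 -0.021 0.035 0.004 0 0 0" --pt "1 -0.021 0.035 0.004 0 0 0" --pt "1 -0.021 0.035 0.004 0 0 0" --pt "1 -0.021 0.035 0.004 0 0 0" --pt "1 -0.021 0.035 0.004 0 0 0" --pt "1 -0.021 0.035 0.004 0 0 0" --pt "1 -0.021 0.035 0.004 0 0 0" --pt "1 -0.021 0.035 0.004 0 0 0" --pt "1 -0.021 0.035 0.004 0 0 0" --pt "1 -0.021 0.033 0.004 0 0 0" --pt "1 0 0 0 0 0 -0.157" --pt "1 0 0 0 0 0 -0.157" --pt "1 0 0 0 0 0 -0.157" --pt "1 0 0 0 0 0 -0.157" --pt "1 0 0 0 0 0 0" --pt "1 0 0 0 0 0 0" --grip_force 40

```text
clock: 2.35
tcp_pos: [0.4998, 0.1707, 0.2021]
orientation: [-0.0, 0.595, 0.804, -0.0]
wrist_force: [0.2, 1.0, -0.8]
finger_gap: 0.0858
```

```bash
cat > look.py <<'E'
from workcell import env
from h import *
import sys
from scipy.spatial.transform import Rotation as Ro
np.set_printoptions(precision=4,suppress=True)
s=env.get_state();q=s["orientation"];R=Ro.from_quat([*q[1:],q[0]]).as_matrix()
print(s["clock"],s["tcp_pos"],"gap",s["finger_gap"],"F",s["wrist_force"],"j",s["joint_pos"]);print(R)
c=env.read_camera("wrist");cv2.imwrite(f"pics/w{sys.argv[1]}.png",c["color"][:,:,::-1]);np.savez("w.npz",**c)
for ce,st in blobs(red(c["color"]),60): print(ce,st,ray(c,ce,.098))
E
python3 look.py 1
```

```text
2.35 [0.4998 0.1707 0.2021] gap 0.08584260298385249 F [ 0.1568  0.9841 -0.8426] j [ 0.1771  0.2428 -0.1685  1.16    0.0001 -0.1196]
[[-0.2923  0.9563 -0.0004]
 [ 0.9563  0.2923 -0.    ]
 [ 0.0001 -0.0004 -1.    ]]
[63.2204 90.3117] [   7   44   98  109 3462] [ 0.4511 -0.0042  0.098 ]
[278.46   220.0771] [260 204  36  35 687] [0.4993 0.1711 0.098 ]
[309.5918 219.3878] [307 207   7  26 147] [0.4914 0.195  0.098 ]
```

View pics/w1.png

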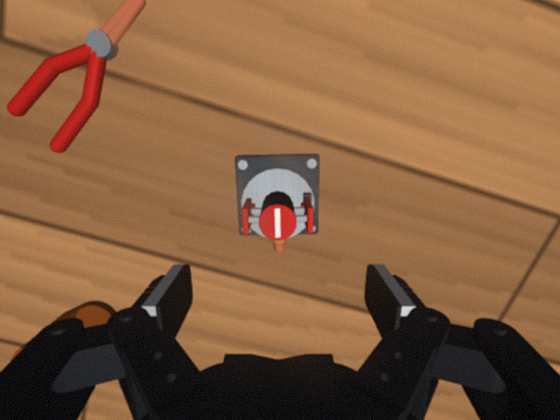

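The wrist view shows the tap's red top at (278,220) and the tabs at (246,218) and (310,219). They are centred and line up with the jaws to about 1.5°, with the pads clear on either side. I'll go down to z≈0.082 and squeeze.

>>> carry_out --pt "1 0 0 0.025 0 0 0" --pt "1 0 0 0.025 0 0 0" --pt "1 0 0 0.025 0 0 0" --pt "1 0 0 0.025 0 0 0" --pt "1 0 0 0.02 0 0 0" --pt "1 0 0 0 0 0 0" --pt "1 0 0 0 0 0 0" --pt "-1 0 0 0 0 0 0" --pt "-1 0 0 0 0 0 0" --pt "-1 0 0 0 0 0 0" --pt "-1 0 0 0 0 0 0" --pt "-1 0 0 0 0 0 0" --pt "-1 0 0 0 0 0 0" --pt "-1 0 0 0 0 0 0" --pt "-1 0 0 0 0 0 0" --grip_force 40

```text
clock: 4.28
tcp_pos: [0.5012, 0.1705, 0.0845]
orientation: [0.002, 0.594, 0.805, 0.001]
wrist_force: [-2.3, -2.3, 11.7]
finger_gap: 0.0396
```

```bash
python3 look.py 2
```

```text
4.275 [0.5012 0.1705 0.0845] gap 0.03962363153566107 F [-2.3161 -2.3363 11.749 ] j [ 0.1769  0.3342 -0.353   0.8802 -0.0011 -0.1226]
[[-0.295   0.9555  0.0035]
 [ 0.9555  0.295  -0.0005]
 [-0.0015  0.0032 -1.    ]]
[278.0136 305.0598] [ 231  275   96   64 3829] [0.501  0.1706 0.098 ]
```

View pics/w2.png

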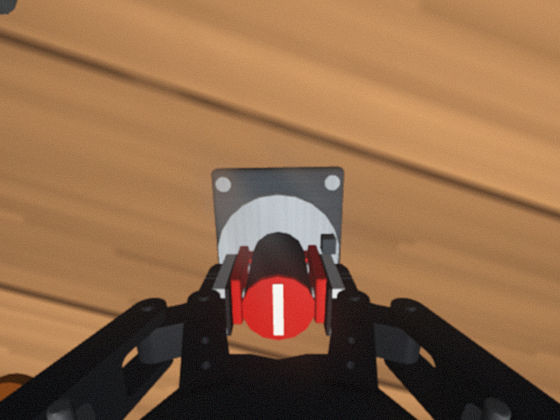

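The wrist view shows both tabs pinched flush against the core by the pads, and the gap of about 40 mm fits the expected 42. The upward force of 12 N suggests I should rise 2 mm first. Then I turn anticlockwise.

>>> carry_out --pt "-1 0 0 -0.002 0 0 0" --pt "-1 0 0 0 0 0 -0.1" --pt "-1 0 0 0 0 0 -0.1" --pt "-1 0 0 0 0 0 -0.1" --pt "-1 0 0 0 0 0 -0.1" --pt "-1 0 0 0 0 0 -0.1" --pt "-1 0 0 0 0 0 -0.1" --pt "-1 0 0 0 0 0 -0.1" --pt "-1 0 0 0 0 0 -0.1" --pt "-1 0 0 0 0 0 -0.1" --pt "-1 0 0 0 0 0 -0.1" --pt "-1 0 0 0 0 0 -0.1" --pt "-1 0 0 0 0 0 -0.1" --pt "-1 0 0 0 0 0 0" --pt "-1 0 0 0 0 0 0"

```text
clock: 6.2
tcp_pos: [0.5006, 0.1708, 0.0848]
orientation: [0.001, 0.037, 0.999, 0.0]
wrist_force: [2.4, -1.2, 3.2]
finger_gap: 0.0393
```

```bash
python3 look.py 3; python3 -c "
from workcell import env;print(env.get_state()['ft_torque'])"
```

```text
6.2 [0.5006 0.1708 0.0848] gap 0.0392885301899991 F [ 2.4486 -1.1582  3.1945] j [ 0.177   0.3345 -0.3518  0.883  -0.0001 -1.3205]
[[-0.9973  0.0733  0.0015]
 [ 0.0733  0.9973  0.0002]
 [-0.0015  0.0003 -1.    ]]
[280.4624 306.7739] [ 231  275   96   64 3162] [0.4993 0.1723 0.098 ]
[-0.15273677 -0.24865802  0.05258138]
```

View pics/w3.png

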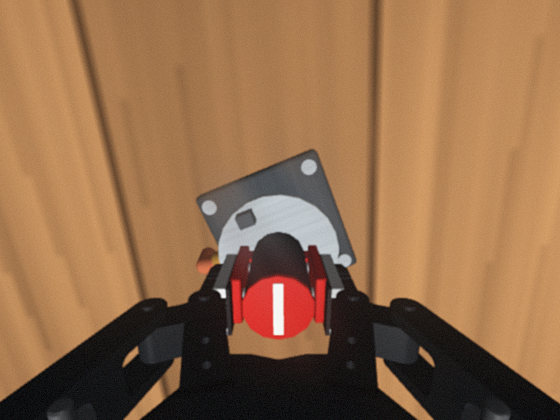

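The tap turned with the jaws: its white bar is still aligned with them, and the base plate has rotated about 70° in view. I'll nudge it to the stop, ease off, open and rise.

>>> carry_out --pt "-1 0 0 0 0 0 -0.05" --pt "-1 0 0 0 0 0 0" --pt "-1 0 0 0 0 0 0.02" --pt "1 0 0 0 0 0 0" --pt "1 0 0 0 0 0 0" --pt "1 0 0 0 0 0 0" --pt "1 0 0 0 0 0 0" --pt "1 0 0 0 0 0 0" --pt "1 0 0 0 0 0 0" --pt "1 0 0 0 0 0 0" --pt "1 0 0 -0.02 0 0 0" --pt "1 0 0 -0.025 0 0 0" --pt "1 0 0 -0.025 0 0 0" --pt "1 0 0 -0.025 0 0 0" --pt "1 0 0 -0.025 0 0 0" --pt "1 0 0 0 0 0 0" --pt "1 0 0 0 0 0 0"

```text
clock: 8.38
tcp_pos: [0.4996, 0.1707, 0.2036]
orientation: [-0.0, 0.021, 1.0, -0.0]
wrist_force: [-0.0, 0.7, -1.0]
finger_gap: 0.0852
```

```bash
python3 look.py 4; python3 - <<'E'
from workcell import env
import cv2,numpy as np
a=np.load("top0.npz")["color"];c=env.read_camera("top")["color"]
d=np.abs(a.astype(int)-c).max(2)
print("tumbler diff",d[125:180,245:292].max(),"blue diff",d[190:262,355:425].max())
s0=np.load("scene0.npz")["color"];s=env.read_camera("scene")["color"];d=np.abs(s0.astype(int)-s).max(2)
print("scene tumbler diff",d[212:280,198:250].max(),"blue",d[135:200,185:245].max())
E
```

```text
8.375 [0.4996 0.1707 0.2036] gap 0.08524653859585345 F [-0.0266  0.6603 -1.0337] j [ 0.1771  0.2419 -0.1659  1.1638  0.0001 -1.3521]
[[-0.9991  0.0416 -0.0008]
 [ 0.0416  0.9991 -0.    ]
 [ 0.0008 -0.0001 -1.    ]]
[26.4806  6.7597] [ 16   0  24  19 129] [0.6609 0.0147 0.098 ]
[20.0137 27.3151] [11 20 20 14 73] [0.6688 0.0264 0.098 ]
[281.4039 217.4847] [261 202  35  35 557] [0.4965 0.1692 0.098 ]
[309.0728 218.0861] [306 206   7  25 151] [0.4741 0.1707 0.098 ]
tumbler diff 11 blue diff 11
scene tumbler diff 27 blue 28
```

View pics/w4.png

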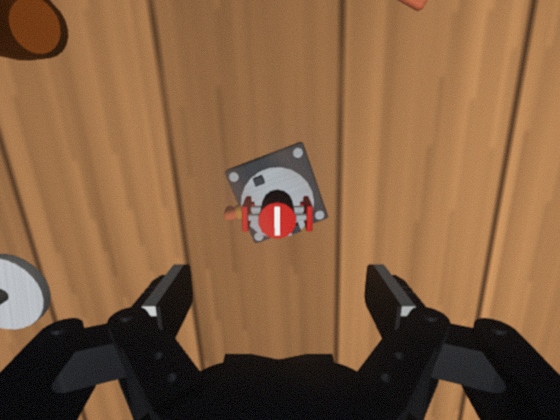

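The wrist view shows the gripper clear, and the tap's tabs at (246,217) and (309,218) with its bar upright. So the tap sits at a yaw of about 177.6°, against about 107° at the start, which is a turn of about 70°.

```bash
python3 -c "
from workcell import env;print(env.hand_in())"
```

```text
the job is handed in; nothing more can be done
None
```

I squeezed the red tap's tabs (gap about 40 mm, both flush against the core), turned it anticlockwise about 70° to its stop, let go and rose clear. I then handed the job in at about 8.5 s.

- **Red tap:** the last wrist picture shows the tabs in line with the open jaws at about 177.6° yaw, against about 107° at the start. That is a turn of about 1.22 rad, measured by eye from the picture because the joint itself can't be read.
- **Blue tap and tumbler:** before-and-after pictures show no change beyond noise (at most 11 grey levels from the top camera, 28 from the scene camera).
- **Robot:** the wrist force was back near zero (about 1 N), with the TCP at z = 0.204 m. While squeezing, the upward wrist force was about 12 N, so I rose 2 mm before turning and it dropped to about 3 N.

No check failed or disagreed, and the hand-in gives no verdict.

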